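# Open the safety cap of the cleaner bottle

### The job

Someone has left a piece of pipe standing over the cap of the clamped cleaner bottle: take it off and leave it in the small low crate that already holds a few offcuts, then open the bottle. Push its safety cap down, keep it down while turning it about a quarter turn anticlockwise (seen from above), then lift it off and finish still holding the cap in the gripper, upright and still, about 8 cm above the bottle's mouth. Leave the other things on the table where they are.

Things in the scene. Friction and masses are not known exactly. Their poses are not given: they have to be found in the camera images.
- bottle: Grey cleaner bottle, 72 mm across, fixed upright in a steel clamp stand (base plate 130 x 130 x 12 mm); it cannot move or turn. Origin at the centre of the stand's underside on the table, z up along the bottle's axis. Flat shoulder 105 mm above the table; above it a neck 26 mm across (lugs to 36 mm), its mouth at 151 mm.
- mouth (a point): Centre of the bottle's mouth, on its axis, 151 mm above the table.
- cap_center (a point): Centre (half-way up, on the axis) of the white ribbed push-and-turn cap, 46 mm across, 36 mm high, about 30 g, closed top. Locked: centre 146 mm above the table, lower rim 128, top 164 mm. It must go down at least 4 mm to unlock (it bottoms at 7 mm), against a spring of 7 N when locked, 12 N at the bottom. A firm friction grip on its sides carries both push and twist.
- cap: The same cap; origin at the centre of its lower rim, z up, x parallel to the bottle's x when locked and turning with the cap. Pressed, it turns anticlockwise from above only (clockwise meets a stop). After 50 to 130 degrees of turn it is free: the spring raises it 6 mm and it lifts straight off. Less turn, or letting it rise too early, leaves it locked.
- offcut_center (a point): Centre (half-way up, on the axis) of the piece of grey pipe standing loose over the cap: tube 60 mm outside, 52 mm inside, 80 mm long, about 70 g, open at both ends. It stands on the bottle's shoulder, from 105 to 185 mm above the table, centre at 145 mm; the cap's top is 21 mm below its upper rim. It must rise 60 mm to clear the cap.
- offcut: The same pipe; origin at the centre of its lower end.
- crate: Orange plastic crate, open on top, fixed, 220 (x) x 240 (y) x 80 mm high, walls and floor 5 mm. Origin at the centre of its underside. Pipes lie fixed in it along its +x side, up to 62 mm high; from x = -105 to +40 mm its floor is empty.
- crate_free (a point): Centre of the empty part of the crate's floor (5 mm above the table), 35 mm to the -x side of the crate's centre.
- tape: Bystander: cardboard roll core, 72 mm across, 24 mm high, between the two work places; origin on its underside. Leave it.
- elbow: Bystander: grey pipe elbow, 45 mm high, near the middle of the table; origin on its underside. Leave it.
- scraper: Bystander: wooden-handled scraper 190 mm long, lying between the two work places, on the robot's side; origin on its underside. Leave it.
- flask: Bystander: plain white plastic bottle 150 mm high with a black cap, at the far edge; origin on its underside. Leave it.
- jar: Bystander: glass jar 90 mm high, at the far edge; origin on its underside. Leave it.
- earmuffs: Bystander: black ear defenders with a steel band, at the far edge; origin on its underside. Leave it.
- trunking: Bystander: white trunking offcut 150 mm long, at the far edge; origin on its underside. Leave it.
Mind the look-alikes: they are no part of the job. Of the things shaped like the cap, the white one is meant.

How it is judged:
On the way, in this order (a step that is already met when the one before it is completed fails the run):
1. the piece of pipe lies in the crate, let go and at rest (x of offcut_center in the frame of crate between -0.105 and 0.105 m and y of offcut_center in the frame of crate between -0.115 and 0.115 m and z of offcut_center in the frame of crate below 0.105 m and linear speed of offcut below 0.05 m/s and contact force between offcut and the fingers below 0.1 N), for 0.2 s.
2. the cap is pushed down at least 3.5 mm by the gripper (z of cap_center in the frame of bottle below 0.1425 m and angle between cap's own z axis and vertical below 0.15 rad and contact force between cap and the fingers above 0.5 N), for 0.1 s.
3. the cap, still on the neck, is turned at least 46 degrees (angle between the x axis of cap and the x axis of bottle, either way round above 0.8 rad and z of cap_center in the frame of bottle below 0.158 m and horizontal distance between cap_center and mouth below 0.008 m), for 0.05 s.
At the end, for the whole second after the job is handed in: The gripper holds the cap (over 1 N), clear of the bottle, lower rim 50 to 120 mm above the mouth, within 40 mm of its axis, upright within 17 degrees, still; the pipe rests in the crate (centre inside its walls, below 105 mm), untouched (all of step 1 and z of cap_center in the frame of bottle between 0.219 and 0.289 m and horizontal distance between cap_center and mouth below 0.04 m and angle between cap's own z axis and vertical below 0.3 rad and linear speed of cap below 0.03 m/s and contact force between cap and the fingers above 1 N and contact force between cap and bottle below 0.1 N); the arm keeps its last pose, push and grip.
It fails at once if a bystander is moved by more than 30 mm (distance of any of tape, elbow, scraper, flask, jar, earmuffs, trunking from where it was at the start of the episode above 0.03 m).
It also fails if it takes over 61 s, if anything falls off the work surface, if the arm or the gripper's body presses on something with over 40 N, if the wrist force passes 120 N, or if a joint passes its speed limit or range.

### The arm

A 6-joint arm with a two-finger parallel gripper is mounted at the origin on the work surface. World frame = base frame: x ahead of the robot, y to its left, z up, the work surface at z = 0. Lengths are in m, angles in rad, forces in N, time in s.
With the tool pointing down it reaches from about 0.35 to 0.775 m from the base axis. Payload 7.3 kg.
Tool frame: the origin (TCP) lies on the centre line of the jaws, within the pads' length; the fingertips stand 25 mm ahead of it and the grasp point (between the pads) lies 6 mm ahead of it; z points along the fingers, y is the direction in which the jaws open and shut (so a half turn about z gives the same grasp; the last joint's range is limited). The gripper opens to 92 mm and grips with 3 to 60 N. Pads are 19 mm wide; open, the fingers measure 130 mm over their backs; the gripper's body (75 mm by 190 mm) begins 47 mm behind the grasp point.
Start: joints at [-1.418, 0.342, 1.524, -0, 1.275, -0.146], TCP at [0.155, -0.502, 0.252] pointing down, gripper open.
Joint ranges: [-2.53, 2.53], [-0.77, 2.02], [0.04, 2.7], [-1, 4.14], [0.28, 2.66], [-3.11, 3.11]. Speed limits (rad/s): [2.57, 2.57, 3.14, 3.14, 3.14, 3.14].

### API

Orientations are given as [roll, pitch, yaw] about the fixed x, y, z axes, in that order (R = Rz(yaw) Ry(pitch) Rx(roll)).
In Python, from cell import telemetry, read_camera, workorder gives the robot as it stands.
- The arm moves only by the shell command python3 -m creep 'ROWS' [FORCE]. ROWS is JSON, one flat list of numbers, 5 for each row, row after row: the opening, from 0 (shut) to 1 (fully open), then the shift along the world's x, y, z in m, then the turn about the world's z in rad. A call has 1 to 12 rows; each row shifts and turns the pose as measured when the row begins; what a row does not reach is not made up. A row lasts 1/8 s, in which the tool goes at most 62.5 mm and 10.7 degrees, less where a joint would pass 70% of its speed; a pose out of reach is approached as far as the arm can. A call is refused whole if a number of a shift passes 0.0625 or a number of a turn 0.188, either way. A call with a gripper value outside its range is refused whole. The fingers move at their own pace and stop on an object; FORCE is the grip in N (left out, the last holds). Time passes only in rows, so rows that do not move let the fingers close. It gives the time, the measured TCP pose, the force and the opening at its end, in the units of the state.
- telemetry.observe(): the state, without advancing time (a new reading comes with each control period).
- read_camera(name): name is "scene" or "top" or "wrist"; returns a dict with "image" (400x640x3 uint8, red, green, blue), "fovy" (degrees; the focal length in pixels is half the picture's height over the tangent of half this angle, whatever the lens; pixels are square), "cx", "cy" (the principal point, pixels), "distortion" ([k1, k2, p1, p2, k3] as OpenCV has them; the pictures are not rectified), "R" (3x3) and "t" (3): a world point X has camera coordinates R X + t. Camera axes: x right, y down, z forward; pixel columns grow to the right and rows downward; lengths in m; the calibration is good to about 2 mm. A picture is of the moment at which its call begins. There is no depth.
- workorder.hand_in(): hands the job in, once; it reports no verdict.
The state is a dict: "time": time; "qpos": joint angles; "qvel": joint speeds; "joint_efforts": joint torques, N m; "tool_pos": TCP position; "tool_rot": TCP orientation; "contact_force": force on the tool from outside, world axes, zero at the start; "torque": the same for the moment, N m; "opening": finger opening in m.
Only numpy, scipy, OpenCV 4.12 (cv2) and the standard library are available. Lean on these libraries where they do the work, as an engineer would, in place of code of your own. Each camera call takes 0.05 s, during which the arm holds its last target.

## Working session

There is one attempt and no reset: what is moved stays moved. The work goes in short steps, Python scripts to look and compute and a shell command to move; the robot and the scene stay as the last step left them, time stands still between calls to the robot, and variables do not carry over. Pictures are saved under pics/ and viewed, and the job is handed in when it is done.

```bash
ls; mkdir -p pics
python3 - <<'E'
from cell import telemetry, read_camera
import cv2
print(telemetry.observe())
for n in ["scene","top","wrist"]:
    c=read_camera(n); cv2.imwrite(f"pics/{n}0.png",c["image"][:,:,::-1])
    print(n,c["fovy"],c["cx"],c["cy"],c["distortion"],c["R"],c["t"])
E
```

```text
pics
{'time': 0.0, 'qpos': array([-1.41800805e+00,  3.42701572e-01,  1.52499944e+00, -4.18347049e-07,
        1.27541769e+00, -1.46001426e-01]), 'qvel': array([ 1.10917095e-04, -8.13270715e-04,  1.08874202e-03, -7.90755856e-04,
       -3.60438445e-05, -1.27048345e-05]), 'joint_efforts': array([ 1.25572511e-03, -4.31237555e+01, -2.44221461e+01,  7.17766816e-02,
        5.59993798e-02, -1.49257453e-04]), 'tool_pos': array([ 0.15450485, -0.50136548,  0.25106205]), 'tool_rot': array([-3.14008278e+00, -2.21618964e-04,  2.98789655e-01]), 'contact_force': array([ 0.32037653,  0.15698661, -0.16720765]), 'torque': array([ 0.006157  ,  0.02416582, -0.08609724]), 'opening': 0.09184655045435774}
scene 49.54389467953085 323.5926035368794 198.58132764892324 [-0.07779293  0.          0.          0.          0.        ] [[ 0.80224481  0.59679936 -0.01529033]
 [ 0.4692251  -0.64617476 -0.60190198]
 [-0.36909494  0.47569813 -0.79842358]] [-0.43936509 -0.23257163  1.50773201]
top 42.84088323553524 326.55428207491667 203.0482166197991 [-0.03801023  0.          0.          0.          0.        ] [[-0.02959494 -0.99943375  0.01601015]
 [-0.98892804  0.02694618 -0.14592885]
 [ 0.1454148  -0.02015164 -0.98916553]] [-0.02327915  0.61083313  1.1464451 ]
wrist 70.75765502600895 316.83671990840094 194.90349608494014 [0.00889899 0.         0.         0.         0.        ] [[ 0.29449476 -0.95564996 -0.00244785]
 [-0.9125368  -0.2819678   0.29626128]
 [-0.2838123  -0.08501364 -0.9551038 ]] [-0.52400446 -0.03826954  0.39236938]
```

View pics/scene0.png

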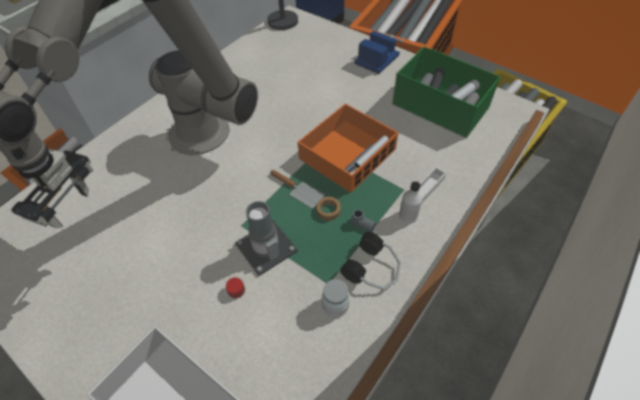

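View pics/top0.png

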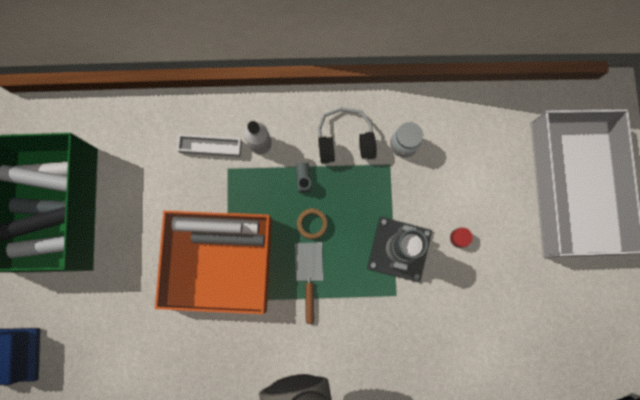

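View pics/wrist0.png

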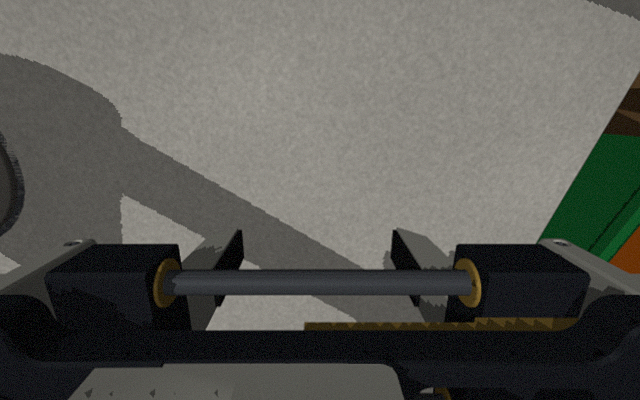

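Scene and top show the pipe over the clamped bottle at top (408,246) / scene (260,218), and the orange crate with offcuts on its far side at top (215,262). Look-alikes: red cap (461,238), white flask (256,137), elbow (304,178), green crate (40,200) and grey bin (590,185). The task's description picks the grey tube on the clamp stand with the white cap inside, and the orange crate. I'll check this in a close crop and measure.

```bash
cat > h.py <<'E'
import numpy as np, cv2
from cell import telemetry, read_camera
def KD(c):
    f=200/np.tan(np.radians(c["fovy"])/2)
    return np.array([[f,0,c["cx"]],[0,f,c["cy"]],[0,0,1]]),np.array(c["distortion"])
def ray(c,uv):
    K,D=KD(c); p=cv2.undistortPoints(np.array([[uv]],float),K,D)[0,0]
    R=np.array(c["R"]);t=np.array(c["t"]); return -R.T@t, R.T@np.array([p[0],p[1],1])
def plane(c,uv,z):
    o,d=ray(c,uv); return o+d*(z-o[2])/d[2]
def proj(c,X):
    K,D=KD(c); R=np.array(c["R"]); return cv2.projectPoints(np.array(X,float).reshape(-1,1,3),cv2.Rodrigues(R)[0],np.array(c["t"]),K,D)[0][:,0]
def crop(c,u0,v0,u1,v1,s,name):
    cv2.imwrite(name,cv2.resize(c["image"][v0:v1,u0:u1,::-1],None,fx=s,fy=s,interpolation=cv2.INTER_CUBIC))
E
python3 - <<'E'
from h import *
t=read_camera("top"); s=read_camera("scene")
crop(t,350,200,490,300,5,"pics/tc.png"); crop(s,210,180,320,290,5,"pics/sc.png")
crop(t,140,190,350,340,3.5,"pics/crate.png")
# crate top corners by orange mask
hsv=cv2.cvtColor(t["image"],cv2.COLOR_RGB2HSV)
m=cv2.inRange(hsv,(4,150,80),(16,255,255)); m[:190]=0
n,l,st,ce=cv2.connectedComponentsWithStats(m)
i=1+np.argmax(st[1:,4]); print(st[i])
h=cv2.convexHull(np.argwhere(l==i)[:,::-1].astype(np.int32))
q=cv2.approxPolyDP(h,8,True)[:,0]; print(q)
for p in q: print(p,plane(t,p,.08),plane(t,p,0))
E
```

```text
[ 156  211  114  103 7628]
[[269 216]
 [262 313]
 [156 307]
 [165 211]]
[269 216] [0.57879118 0.09077918 0.08      ] [0.5887337  0.09829287 0.        ]
[262 313] [0.36441248 0.10919813 0.08      ] [0.35935738 0.11800038 0.        ]
[156 307] [0.38368404 0.34248254 0.08      ] [0.37997715 0.36760502 0.        ]
[165 211] [0.59656934 0.32557513 0.08      ] [0.60775559 0.34951479 0.        ]
```

View pics/tc.png

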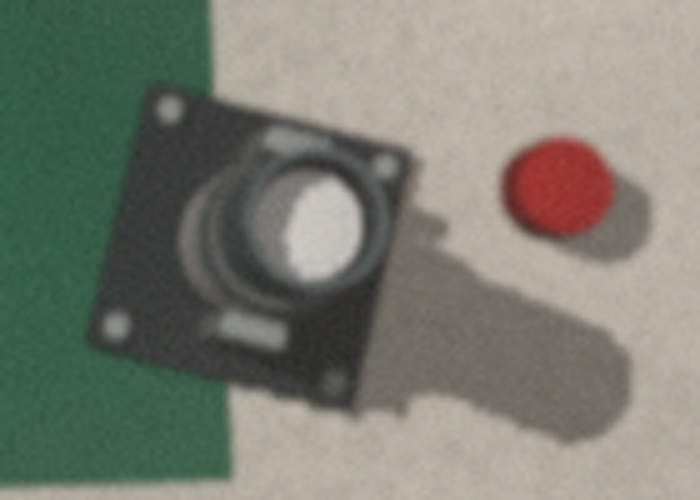

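View pics/sc.png

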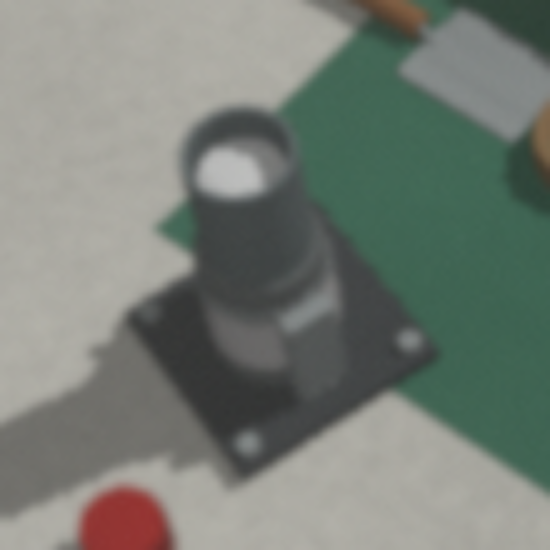

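View pics/crate.png

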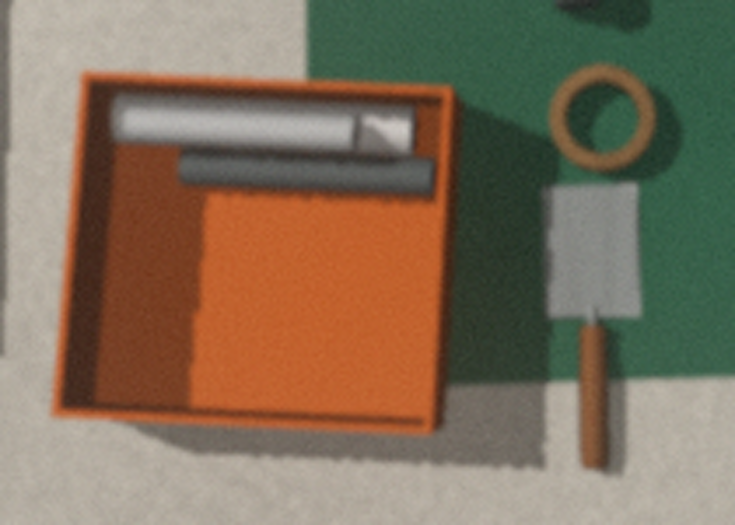

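The crop confirms it: grey tube with white cap inside (tube rim centre near top pixel (411,245)), red cap separate at (462,237). The crate measures 0.215 x 0.235 m, with its empty floor on the -x side. Next I'll fit the tube rim and the plate.

Run:
```python
from h import *
t=read_camera("top"); s=read_camera("scene")
tp=[(350+u/5,200+v/5) for u,v in [(152,85),(412,155),(355,408),(90,345)]]
P=np.array([plane(t,p,.012) for p in tp]); print(P[:,:2],P.mean(0), [np.linalg.norm(P[i]-P[i-1]) for i in range(4)])
print("rim top",plane(t,(350+303/5,200+224/5),.185), "size",plane(t,(350+220/5,244.8),.185)-plane(t,(428,244.8),.185))
print("rim scene",plane(s,(210+242/5,180+155/5),.185))
sp=[(210+u/5,180+v/5) for u,v in [(130,315),(232,485),(437,352)]]
Q=np.array([plane(s,p,.012) for p in sp]); print(Q,(Q[0]+Q[2])/2)
# two-view triangulation of rim centre
o1,d1=ray(t,(410.6,244.8));o2,d2=ray(s,(258.4,211))
A=np.c_[d1,-d2];k=np.linalg.lstsq(A,o2-o1,rcond=None)[0];print("tri",o1+d1*k[0],o2+d2*k[1])
# predicted circles for check image
X=P.mean(0)[:2]
for c,n,b in((t,"top",(350,200,490,300)),(s,"scene",(210,180,320,290))):
    im=cv2.resize(c["image"][b[1]:b[3],b[0]:b[2],::-1],None,fx=5,fy=5)
    w=0
    pts=[]
    for z,r in((.185,.03),):
        a=np.linspace(0,6.28,40); pts.append(proj(c,np.c_[X[0]+r*np.cos(a),X[1]+r*np.sin(a),0*a+z]))
    for p in pts:
        cv2.polylines(im,[(((p-[b[0],b[1]])*5)).astype(np.int32)],True,(0,255,255),1)
    cv2.imwrite(f"pics/chk_{n}.png",im)
```

```text
[[ 0.57745456 -0.16939491]
 [ 0.54021856 -0.29278203]
 [ 0.4213037  -0.25870173]
 [ 0.45467189 -0.1345396 ]] [ 0.49841217 -0.21385457  0.012     ] [np.float64(0.12763415428180186), np.float64(0.12888328017876824), np.float64(0.12370210441195614), np.float64(0.12856776779108067)]
rim top [ 0.49848853 -0.20687946  0.185     ] size [0.00206566 0.06976889 0.        ]
rim scene [ 0.50718795 -0.21157889  0.185     ]
[[ 0.42852855 -0.25406583  0.012     ]
 [ 0.54630402 -0.29905244  0.012     ]
 [ 0.58366737 -0.16996204  0.012     ]] [ 0.50609796 -0.21201394  0.012     ]
tri [ 0.49910142 -0.20876575  0.17470352] [ 0.50101382 -0.20682106  0.17446109]
```

View pics/chk_top.png

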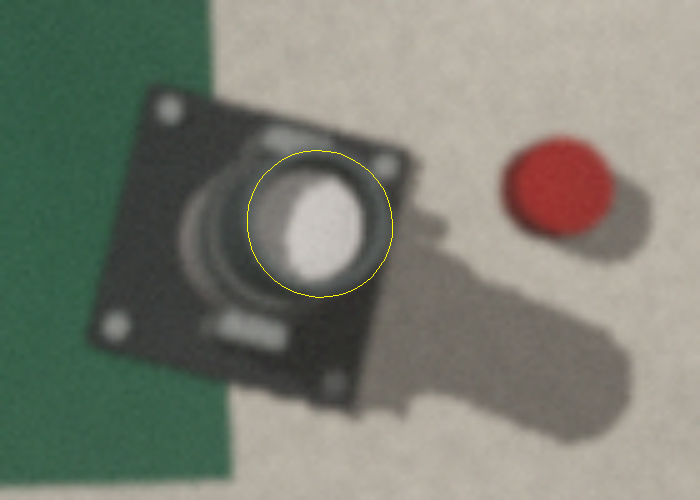

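View pics/chk_scene.png

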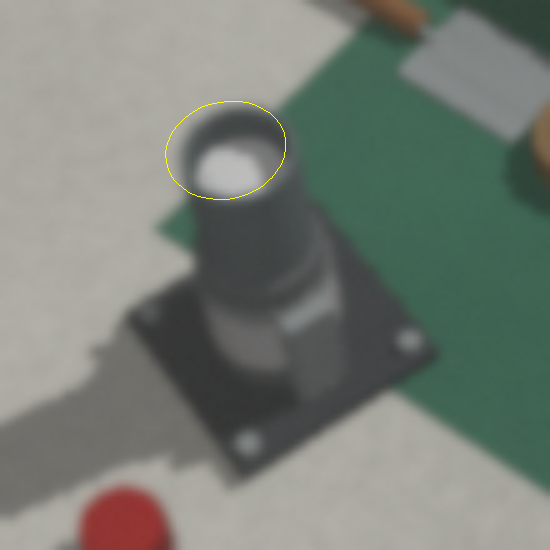

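Top view gives the bottle axis at (0.498,-0.214); the scene view gives (0.506,-0.212), 8 mm off, so I'll check it with the wrist camera. Moving there now, at height.

```bash
python3 -m creep '[1,0.034,0.034,0.01,-0.047, 1,0.034,0.034,0.01,-0.047, 1,0.034,0.034,0.01,-0.047, 1,0.034,0.034,0.01,-0.047, 1,0.034,0.034,0.01,-0.047, 1,0.034,0.034,0.01,-0.047, 1,0.034,0.034,0.01,-0.047, 1,0.034,0.034,0.01,-0.047, 1,0,0,0,0]' 20
python3 - <<'E'
from h import *
w=read_camera("wrist"); cv2.imwrite("pics/w1.png",w["image"][:,:,::-1])
a=np.linspace(0,6.28,60)
im=w["image"][:,:,::-1].copy()
for X,col in (((.4985,-.2135),(0,255,255)),((.507,-.2115),(255,0,255))):
    p=proj(w,np.c_[X[0]+.03*np.cos(a),X[1]+.03*np.sin(a),0*a+.185]); cv2.polylines(im,[p.astype(np.int32)],True,col,1)
cv2.imwrite("pics/w1c.png",im)
E
```

```text
time: 1.48
tool_pos: [0.4331, -0.2204, 0.3338]
tool_rot: [-3.141, -0.003, -0.092]
contact_force: [-0.7, -0.9, 0.1]
opening: 0.0919
```

View pics/w1c.png

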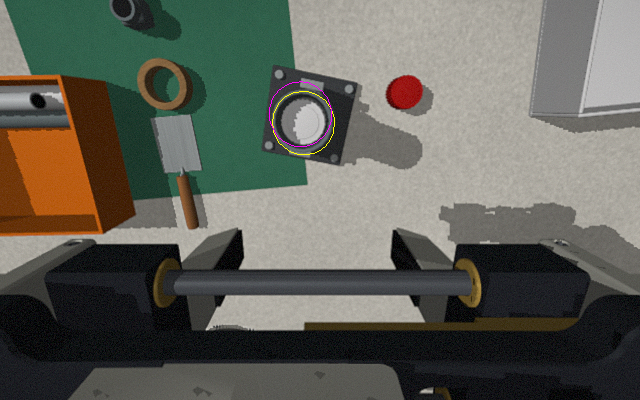

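Run:
```python
from h import *
w=read_camera("wrist")
a=np.linspace(0,6.28,90)
im=cv2.resize(w["image"][60:170,240:380,::-1],None,fx=5,fy=5)
for z,r,X,col in ((.185,.03,(.4985,-.2135),(0,255,255)),(.185,.03,(.500,-.2135),(255,0,255)),(.185,.026,(.500,-.2135),(0,255,0))):
    p=proj(w,np.c_[X[0]+r*np.cos(a),X[1]+r*np.sin(a),0*a+z]); cv2.polylines(im,[((p-[240,60]+.5)*5).astype(np.int32)],True,col,1)
cv2.imwrite("pics/w1d.png",im)
# plate corners
g=cv2.cvtColor(w["image"],cv2.COLOR_RGB2HSV)
m=cv2.inRange(g,(0,0,0),(180,90,75)); m[:60]=0;m[172:]=0;m[:,:255]=0;m[:,370:]=0
n,l,st,ce=cv2.connectedComponentsWithStats(m);i=1+np.argmax(st[1:,4]);print(st[i])
box=cv2.boxPoints(cv2.minAreaRect(np.argwhere(l==i)[:,::-1].astype(np.float32)));P=np.array([plane(w,p,.012) for p in box]);print(box,P,P.mean(0))
# white cap top
m=cv2.inRange(g,(0,0,150),(180,60,255));m[:90]=0;m[155:]=0;m[:,:280]=0;m[:,332:]=0
u=np.argwhere(m)[:,::-1];e=cv2.minEnclosingCircle(u.astype(np.float32));print(e,plane(w,e[0],.164))
```

```text
[ 261   64   96  100 3462]
[[253.25883 147.8353 ]
 [272.1059   63.02352]
 [356.70587  81.82352]
 [337.85883 166.63528]] [[ 0.45948629 -0.12102103  0.012     ]
 [ 0.57999649 -0.16868233  0.012     ]
 [ 0.54264358 -0.29160821  0.012     ]
 [ 0.41628483 -0.25428025  0.012     ]] [ 0.4996028  -0.20889795  0.012     ]
((300.5, 126.0), 27.518274307250977) [ 0.49469982 -0.21004971  0.164     ]
```

View pics/w1d.png

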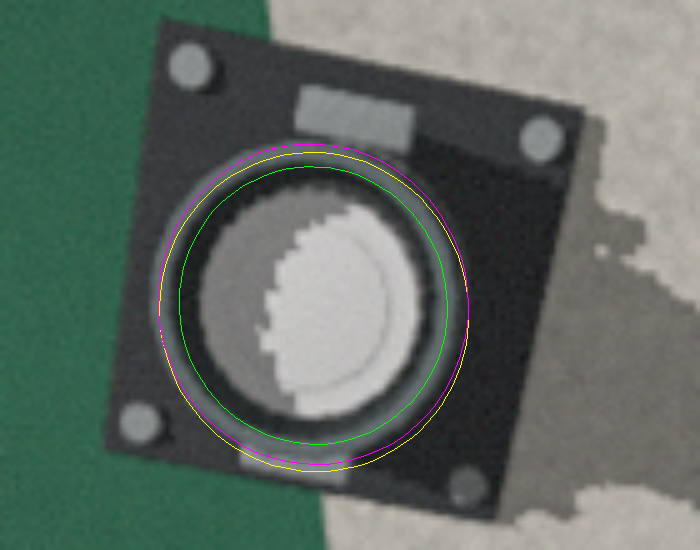

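Wrist view: the tube rim centres at pixel (302,121), giving the axis at (0.500,-0.212), which agrees with the top view; only the scene camera is off by a few mm. Plate 130 mm and tube 60 mm both fit.

```bash
python3 -m creep '[1,0.034,0.004,0,0, 1,0.034,0.004,0,0, 1,0,0,0,0]'
python3 -m creep '[1,0,0,-0.03,0, 1,0,0,-0.02,0, 1,0,0,0,0]'
```

```text
time: 1.95
tool_pos: [0.4977, -0.2178, 0.332]
tool_rot: [3.141, 0.002, -0.1]
contact_force: [0.4, 0.2, -0.5]
opening: 0.0921
time: 2.33
tool_pos: [0.4935, -0.2212, 0.2803]
tool_rot: [3.141, 0.005, -0.104]
contact_force: [-0.5, -0.1, 1.1]
opening: 0.0915
```

```bash
python3 -m creep '[1,0.0075,0.009,-0.02,0, 1,0,0,0,0]'
python3 -m creep '[1,0,0,0,0]'
```

```text
time: 2.58
tool_pos: [0.4998, -0.2141, 0.2618]
tool_rot: [3.14, 0.004, -0.107]
contact_force: [-0.7, 0.2, 0.4]
opening: 0.0921
time: 2.7
tool_pos: [0.4997, -0.215, 0.2633]
tool_rot: [3.138, 0.002, -0.107]
contact_force: [-0.7, -0.5, 0.8]
opening: 0.0918
```

```bash
python3 -m creep '[1,0.0015,0.002,-0.025,0, 1,0.001,0.001,-0.025,0, 1,0,0,-0.02,0, 1,0,0,0,0]'
```

```text
time: 3.2
tool_pos: [0.5028, -0.215, 0.1973]
tool_rot: [3.134, -0.006, -0.108]
contact_force: [-0.4, 0.5, -0.0]
opening: 0.0919
```

```bash
python3 -m creep '[1,-0.001,0.002,-0.013,0, 1,0,0,-0.013,0, 1,0,0,0,0]'
python3 - <<'E'
from h import *
for n in("top","scene","wrist"):
    c=read_camera(n)
    im=c["image"][:,:,::-1]
    if n=="scene": im=cv2.resize(im[130:300,170:350],None,fx=4,fy=4,interpolation=cv2.INTER_CUBIC)
    cv2.imwrite(f"pics/g_{n}.png",im)
E
```

```text
time: 3.58
tool_pos: [0.5026, -0.2138, 0.1723]
tool_rot: [3.132, -0.01, -0.109]
contact_force: [-0.2, -1.2, -0.1]
opening: 0.0919
```

View pics/g_scene.png

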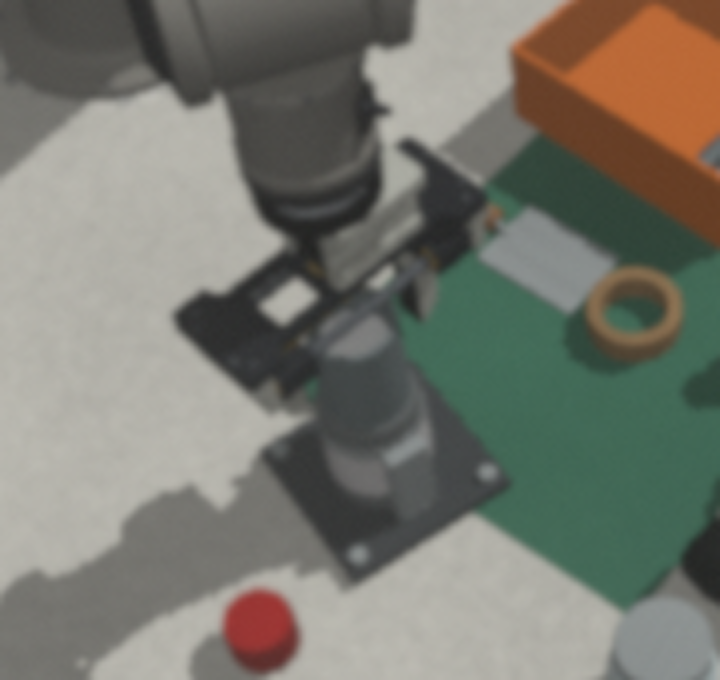

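View pics/g_wrist.png

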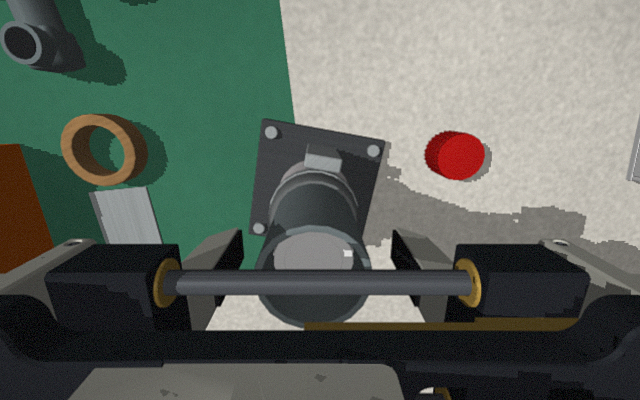

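The wrist view shows the tube rim (centre about (312,275)) centred between the pads at x=240 and 392. Closing on it.

```bash
python3 -m creep '[0.4,0,0,0,0, 0.4,0,0,0,0, 0.4,0,0,0,0, 0.4,0,0,0,0, 0.4,0,0,0,0, 0.4,0,0,0,0]' 20
```

```text
time: 4.47
tool_pos: [0.5036, -0.2143, 0.1743]
tool_rot: [3.13, -0.013, -0.109]
contact_force: [-0.0, -0.2, -0.2]
opening: 0.0604
```

```bash
python3 -m creep '[0.4,0,0,0.012,0, 0.4,0,0,0.015,0, 0.4,0,0,0.015,0, 0.4,0,0,0.015,0, 0.4,0,0,0.015,0, 0.4,0,0,0.015,0, 0.4,0,0,0.015,0, 0.4,0,0,0,0]'
python3 - <<'E'
from h import *
for n in("scene","wrist"):
    c=read_camera(n)
    im=c["image"][:,:,::-1]
    if n=="scene": im=cv2.resize(im[130:300,170:350],None,fx=4,fy=4,interpolation=cv2.INTER_CUBIC)
    cv2.imwrite(f"pics/l_{n}.png",im)
E
```

```text
time: 5.48
tool_pos: [0.504, -0.2146, 0.2875]
tool_rot: [3.127, -0.02, -0.108]
contact_force: [1.0, 0.2, -1.8]
opening: 0.0603
```

View pics/l_scene.png

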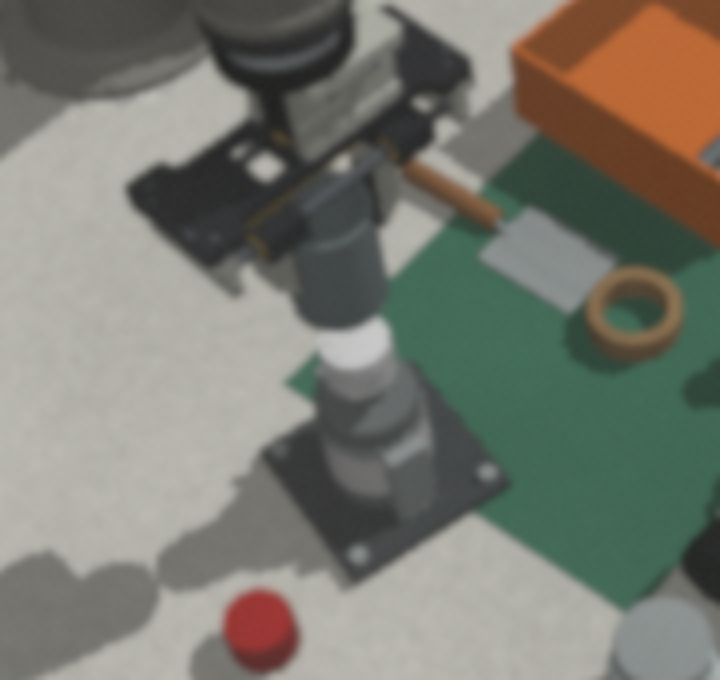

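View pics/l_wrist.png

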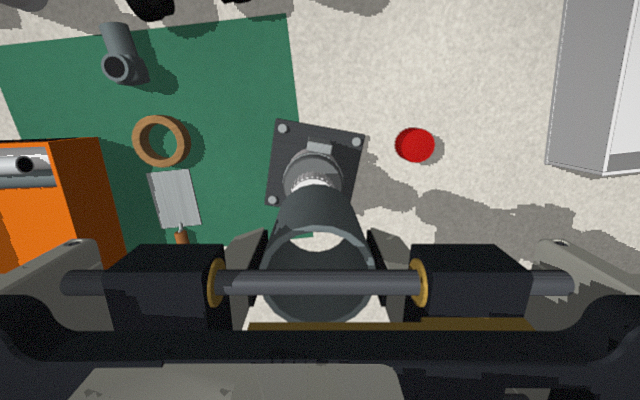

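Pipe is lifted clear (scene crop shows its lower end above the white cap at (355,340)). Carrying it to the crate.

```bash
python3 -m creep '[0.4,-0.004,0.025,0,0, 0.4,-0.005,0.036,0,0, 0.4,-0.005,0.036,0,0, 0.4,-0.005,0.036,0,0, 0.4,-0.005,0.036,0,0, 0.4,-0.005,0.036,0,0, 0.4,-0.005,0.036,0,0, 0.4,-0.005,0.036,0,0, 0.4,-0.005,0.036,0,0, 0.4,-0.005,0.036,0,0, 0.4,-0.005,0.036,0,0, 0.4,0,0,0,0]'
```

```text
time: 7.08
tool_pos: [0.4346, 0.1933, 0.2787]
tool_rot: [3.133, -0.0, -0.104]
contact_force: [-0.9, -0.6, -1.1]
opening: 0.0608
```

```bash
python3 -m creep '[0.4,0.011,0.026,-0.02,0, 0.4,0,0,-0.035,0, 0.4,0,0,-0.035,0, 0.4,0,0,-0.03,0, 0.4,0,0,0,0]'
python3 - <<'E'
from h import *
for n in("scene","wrist"):
    c=read_camera(n)
    im=c["image"][:,:,::-1]
    if n=="scene": im=cv2.resize(im[70:220,270:430],None,fx=4,fy=4,interpolation=cv2.INTER_CUBIC)
    cv2.imwrite(f"pics/p_{n}.png",im)
E
```

```text
time: 7.7
tool_pos: [0.4421, 0.2189, 0.1549]
tool_rot: [3.131, 0.002, -0.103]
contact_force: [0.1, -0.7, -1.2]
opening: 0.0604
```

View pics/p_scene.png

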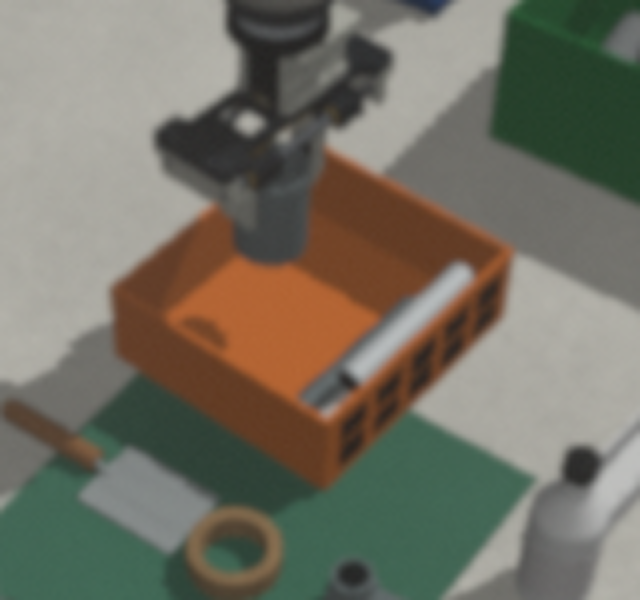

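View pics/p_wrist.png

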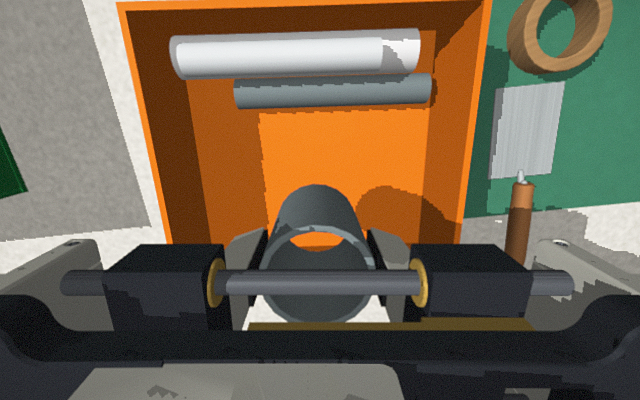

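```bash
python3 -m creep '[0.4,0.002,0,-0.03,0, 0.4,0.002,0,-0.025,0, 0.4,0,0,-0.015,0, 0.4,0,0,-0.005,0, 0.4,0,0,0,0]'
```

```text
time: 8.43
tool_pos: [0.4534, 0.2207, 0.0889]
tool_rot: [3.14, -0.019, -0.103]
contact_force: [0.0, 0.2, -0.6]
opening: 0.0601
```

```bash
python3 -m creep '[0.4,-0.003,0,-0.008,0, 0.4,0,0,-0.004,0, 0.4,0,0,0,0]'
```

```text
time: 8.8
tool_pos: [0.4512, 0.221, 0.078]
tool_rot: [3.141, -0.022, -0.103]
contact_force: [0.0, -0.5, -0.1]
opening: 0.0607
```

```bash
python3 -m creep '[0.4,0,0,-0.003,0, 0.4,0,0,-0.002,0, 0.4,0,0,0,0]'
```

```text
time: 9.18
tool_pos: [0.4521, 0.2215, 0.0743]
tool_rot: [-3.141, -0.024, -0.103]
contact_force: [-0.2, 0.4, -0.8]
opening: 0.0607
```

```bash
python3 -m creep '[0.4,0,0,-0.003,0, 0.4,0,0,0,0]'
```

```text
time: 9.43
tool_pos: [0.4532, 0.2218, 0.0736]
tool_rot: [-3.14, -0.028, -0.103]
contact_force: [0.0, -0.0, -1.2]
opening: 0.0603
```

```bash
python3 -m creep '[1,0,0,0,0, 1,0,0,0,0, 1,0,0,0,0, 1,0,0,0,0, 1,0,0,0,0]'
python3 -m creep '[1,0,0,0.02,0, 1,0,0,0.03,0, 1,0,0,0.04,0, 1,0,0,0.05,0, 1,0,0,0.05,0, 1,0,0,0,0]'
python3 - <<'E'
from h import *
for n in("scene","wrist"):
    c=read_camera(n)
    im=c["image"][:,:,::-1]
    if n=="scene": im=cv2.resize(im[70:220,270:430],None,fx=4,fy=4,interpolation=cv2.INTER_CUBIC)
    cv2.imwrite(f"pics/r_{n}.png",im)
E
```

```text
time: 10.05
tool_pos: [0.453, 0.2217, 0.0727]
tool_rot: [-3.14, -0.027, -0.103]
contact_force: [-0.7, -0.2, -0.1]
opening: 0.0916
time: 10.8
tool_pos: [0.4515, 0.2212, 0.2678]
tool_rot: [-3.141, -0.025, -0.103]
contact_force: [-0.4, 0.1, 0.1]
opening: 0.0914
```

View pics/r_scene.png

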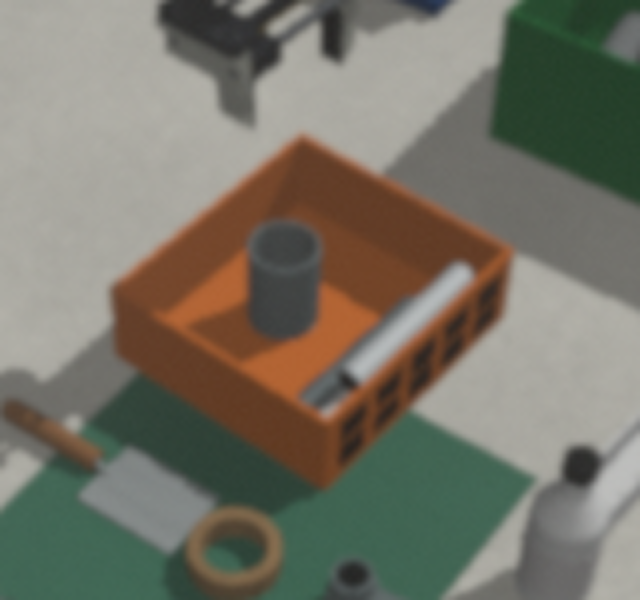

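View pics/r_wrist.png

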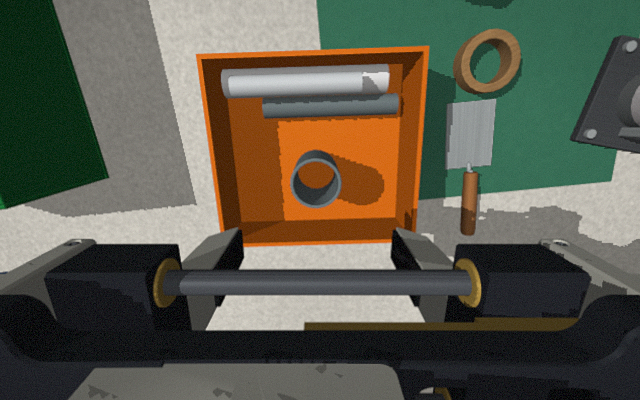

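The pipe stands upright in the crate's empty part (scene crop (285,280), wrist (316,180)), fingers clear. Returning to the bottle, stopping short to view the cap.

```bash
python3 -m creep '[1,0,-0.025,0.005,0, 1,-0.002,-0.04,0.003,0, 1,-0.002,-0.04,0.003,0, 1,-0.002,-0.04,0.003,0, 1,-0.002,-0.04,0.003,0, 1,-0.002,-0.04,0.003,0, 1,-0.002,-0.04,0.003,0, 1,-0.002,-0.04,0.003,0, 1,-0.002,-0.04,0.003,0, 1,-0.002,-0.04,0.003,0, 1,0,-0.03,0,0, 1,0,0,0,0]'
python3 - <<'E'
from h import *
w=read_camera("wrist"); cv2.imwrite("pics/w2.png",w["image"][:,:,::-1])
g=cv2.cvtColor(w["image"],cv2.COLOR_RGB2HSV)
print(proj(w,[[.5,-.212,.164]]), telemetry.observe()["tool_pos"])
E
```

```text
time: 12.4
tool_pos: [0.42, -0.2054, 0.2731]
tool_rot: [-3.139, 0.026, -0.102]
contact_force: [-0.5, 0.4, -0.4]
opening: 0.0918
[[315.16845801 103.05722909]] [ 0.4199457  -0.20430199  0.27307986]
```

View pics/w2.png

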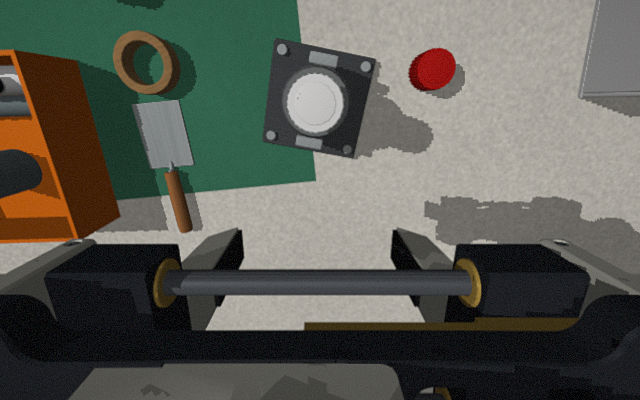

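White cap centre at wrist pixel (316,102); the estimated axis (0.500,-0.212) projects to (315,103), so it is confirmed. Red cap at (432,69) is the decoy.

```bash
python3 -m creep '[1,0.04,-0.004,-0.01,0, 1,0.035,-0.004,-0.02,0, 1,0,0,-0.02,0, 1,0,0,0,0]'
```

```text
time: 12.95
tool_pos: [0.4959, -0.2067, 0.2185]
tool_rot: [-3.134, 0.033, -0.098]
contact_force: [0.3, -0.3, 0.6]
opening: 0.092
```

```bash
python3 -m creep '[1,0,0,0,0]'
```

```text
time: 13.08
tool_pos: [0.4959, -0.2058, 0.2188]
tool_rot: [-3.133, 0.033, -0.097]
contact_force: [-0.1, -0.3, 0.0]
opening: 0.0919
```

```bash
python3 -m creep '[1,0.003,-0.006,-0.02,0, 1,0,0,-0.015,0, 1,0,0,-0.01,0, 1,0,0,0,0]'
```

```text
time: 13.58
tool_pos: [0.4992, -0.2111, 0.1754]
tool_rot: [-3.135, 0.029, -0.096]
contact_force: [-0.4, 0.4, 0.9]
opening: 0.0914
```

Run:
```python
from h import *
s=telemetry.observe(); print(s["tool_pos"],s["tool_rot"])
w=read_camera("wrist"); cv2.imwrite("pics/w3.png",w["image"][:,:,::-1])
```

```text
[ 0.49916549 -0.21108455  0.1753579 ] [-3.13489141  0.0287525  -0.09629576]
```

View pics/w3.png

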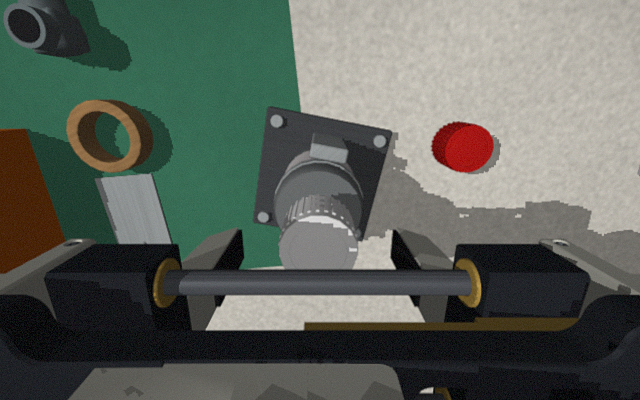

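The cap is centred at x≈318 between the pads (240/392). Going down and gripping firmly.

```bash
python3 -m creep '[1,0.001,-0.001,-0.011,0, 1,0,0,-0.009,0, 1,0,0,0,0]'
python3 -m creep '[0.2,0,0,0,0, 0.2,0,0,0,0, 0.2,0,0,0,0, 0.2,0,0,0,0, 0.2,0,0,0,0, 0.2,0,0,0,0, 0.2,0,0,0,0]' 45
```

```text
time: 14.0
tool_pos: [0.5008, -0.2125, 0.1553]
tool_rot: [-3.136, 0.026, -0.096]
contact_force: [-0.4, -0.8, -0.9]
opening: 0.0917
time: 14.88
tool_pos: [0.5012, -0.2124, 0.156]
tool_rot: [-3.136, 0.025, -0.096]
contact_force: [-0.9, 0.6, -0.8]
opening: 0.045
```

```bash
python3 -m creep '[0.2,0,0,-0.003,0, 0.2,0,0,-0.003,0, 0.2,0,0,0,0]'
```

```text
time: 15.25
tool_pos: [0.5012, -0.2124, 0.1525]
tool_rot: [-3.137, 0.024, -0.096]
contact_force: [-2.1, 1.0, 9.4]
opening: 0.0449
```

```bash
python3 -m creep '[0.2,0,0,-0.003,0, 0.2,0,0,-0.003,0, 0.2,0,0,-0.001,0]'
```

```text
time: 15.62
tool_pos: [0.5013, -0.2125, 0.1492]
tool_rot: [-3.139, 0.021, -0.096]
contact_force: [-3.2, 2.1, 10.7]
opening: 0.0449
```

```bash
python3 -m creep '[0.2,0,0,-0.002,0, 0.2,0,0,-0.001,0.1, 0.2,0,0,-0.001,0.12, 0.2,0,0,-0.001,0.12, 0.2,0,0,-0.001,0.12]'
```

```text
time: 16.25
tool_pos: [0.5018, -0.2117, 0.1501]
tool_rot: [-3.141, 0.017, 0.378]
contact_force: [-3.6, 1.2, 9.8]
opening: 0.0447
```

```bash
python3 -m creep '[0.2,0,0,-0.002,0.12, 0.2,0,0,-0.002,0.12, 0.2,0,0,-0.002,0.12, 0.2,0,0,-0.002,0.12]'
```

```text
time: 16.75
tool_pos: [0.5016, -0.2107, 0.1489]
tool_rot: [3.14, 0.015, 0.874]
contact_force: [-6.5, 3.5, 16.9]
opening: 0.0451
```

```bash
python3 -m creep '[0.2,0,0,-0.001,0.12, 0.2,0,0,-0.001,0.12, 0.2,0,0,-0.001,0.12, 0.2,0,0,-0.001,0.12, 0.2,0,0,0,0]'
python3 - <<'E'
from h import *
w=read_camera("wrist"); cv2.imwrite("pics/w4.png",w["image"][:,:,::-1])
c=read_camera("scene"); cv2.imwrite("pics/s4.png",cv2.resize(c["image"][130:300,170:350,::-1],None,fx=4,fy=4,interpolation=cv2.INTER_CUBIC))
E
```

```text
time: 17.38
tool_pos: [0.5012, -0.2108, 0.1512]
tool_rot: [3.136, 0.017, 1.372]
contact_force: [-2.6, 1.3, 7.5]
opening: 0.0448
```

View pics/s4.png

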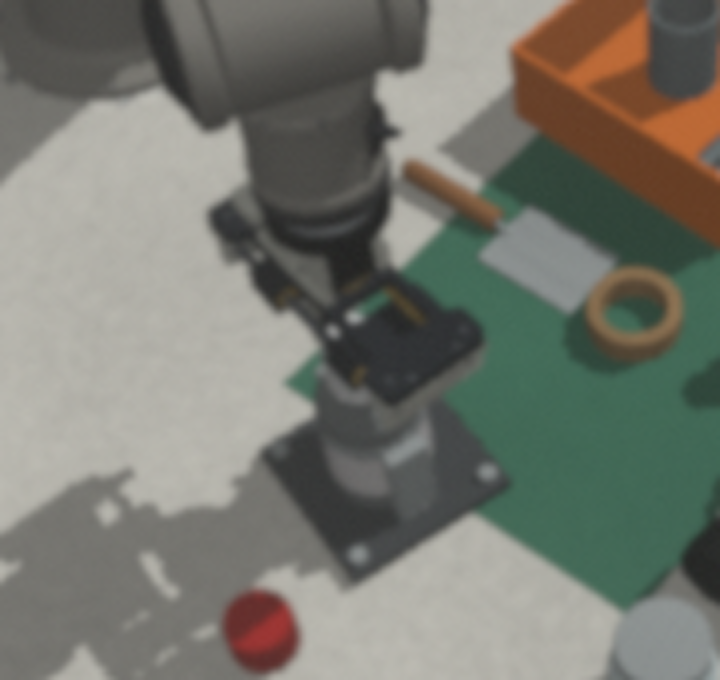

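Tool has turned 84° while pressed. Lifting gently, watching the force.

```bash
python3 -m creep '[0.2,0,0,0.003,0, 0.2,0,0,0.003,0, 0.2,0,0,0.003,0, 0.2,0,0,0,0]'
```

```text
time: 17.98
tool_pos: [0.5009, -0.2108, 0.1617]
tool_rot: [3.136, 0.017, 1.37]
contact_force: [-0.4, 0.5, 3.7]
opening: 0.0447
```

```bash
python3 -m creep '[0.2,0,0,0.006,0, 0.2,0,0,0.008,0, 0.2,0,0,0.01,0, 0.2,0,0,0.012,0, 0.2,0,0,0.012,0, 0.2,0,0,0,0]'
```

```text
time: 18.73
tool_pos: [0.5015, -0.2113, 0.2131]
tool_rot: [3.134, 0.018, 1.37]
contact_force: [-0.5, 0.7, -0.2]
opening: 0.0448
```

```bash
python3 -m creep '[0.2,0,0,0.014,0, 0.2,0,0,0.014,0, 0.2,0,0,0.012,0, 0.2,0,0,0.004,0, 0.2,0,0,0,0, 0.2,0,0,0,0, 0.2,0,0,0,0]'
python3 - <<'E'
from h import *
s=telemetry.observe();print(s["qvel"])
w=read_camera("wrist"); cv2.imwrite("pics/w5.png",w["image"][:,:,::-1])
c=read_camera("scene"); cv2.imwrite("pics/s5.png",cv2.resize(c["image"][130:300,170:350,::-1],None,fx=4,fy=4,interpolation=cv2.INTER_CUBIC))
print(proj(c,[[.501,-.211,.231],[.501,-.211,.267],[.501,-.211,.151]]), (proj(c,[[.501,-.211,.231],[.501,-.211,.267],[.501,-.211,.151]])-[170,130])*4)
c=read_camera("top");cv2.imwrite("pics/t5.png",c["image"][:,:,::-1])
E
```

```text
time: 19.6
tool_pos: [0.501, -0.211, 0.2596]
tool_rot: [3.135, 0.017, 1.37]
contact_force: [-0.1, -0.4, 0.2]
opening: 0.0452
[ 0.00152812  0.00285326  0.0043103  -0.00014608 -0.00120554  0.00021248]
[[254.04855165 198.50368341]
 [251.8440663  189.21690405]
 [258.55319501 217.41149816]] [[336.19420661 274.01473365]
 [327.3762652  236.86761621]
 [354.21278004 349.64599266]]
```

View pics/s5.png

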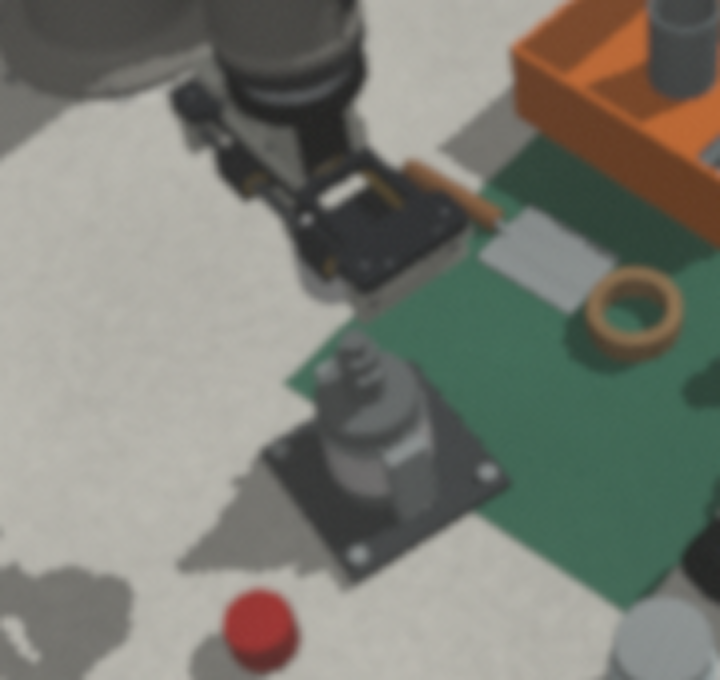

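View pics/w5.png

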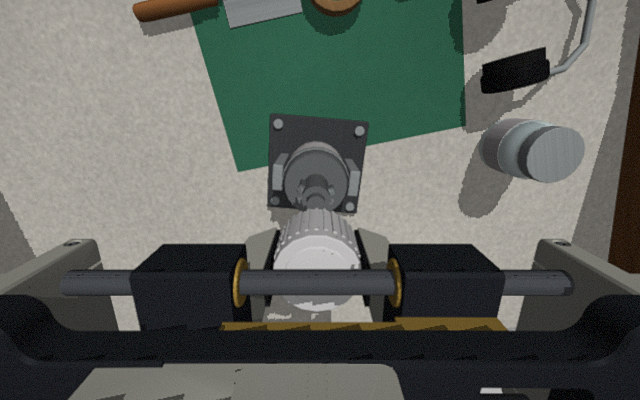

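View pics/t5.png

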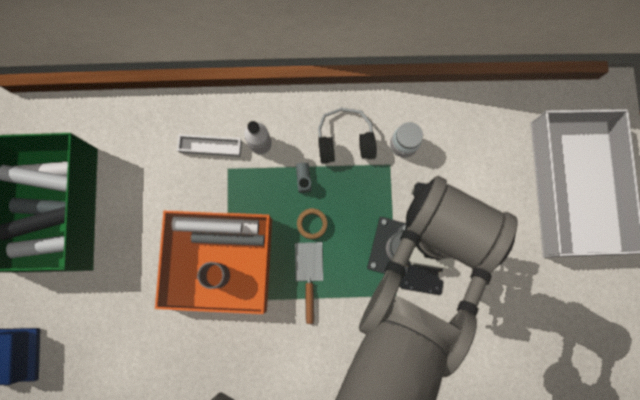

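The cap is in the gripper (wrist (316,270)). The bottle neck is bare (scene crop (355,360)), the pipe stands in the crate (top (213,275)) and the bystanders are unmoved. Handing in.

```bash
python3 -c "
from cell import workorder; print(workorder.hand_in())"
```

```text
the job is handed in; nothing more can be done
None
```

I took the pipe off the bottle and left it standing upright in the empty part of the orange crate. I then opened the bottle and handed the job in at about 20 s, with the cap held above the mouth.

- **Opening the cap:** I gripped the white cap at 45 N and pressed it down about 6–7 mm. Holding it down, I turned it 84° anticlockwise, measured as tool rotation, and lifted it off. The wrist force peaked near 18 N.
- **Last checks:** the cap is in the gripper (opening 45 mm), within about 2 mm of the bottle's axis by the arm's readings. It is about 1° off upright and still. Its lower rim is roughly 80 mm above the mouth, worked out from the tool height. The neck is bare, the pipe rests untouched in the crate, and no bystander looked moved in the top view.
- **One disagreement:** the scene camera put the bottle about 8 mm away from where the top and wrist cameras did. I used the top and wrist cameras, and both grasps came out well centred.

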